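Show which house goes on which plot

TASK

Show the class where the red-roofed model house belongs: first point down at the middle of its roof with the fingertips a few centimetres above it and hold still there for at least two seconds, then point the same way at the middle of the red-edged building plot on the grey module for at least two seconds, and finish while still pointing there. Touch nothing and move nothing, and do not come down close over the other houses or the other plots.

Things in the scene. Friction and masses are not known exactly. Their poses are not given: they have to be found in the camera images.
- house_red_ridge (a point): Model house with the red roof and off-white walls, loose, 90 g: footprint over the roof 80 mm along its own x (the ridge direction) by 70 mm along y, ridge 84 mm above the table it stands on; a small chimney, 26 mm off the middle, is level with the ridge. This point is the middle of the ridge, the highest line of the house; z is up. The one to point at.
- plot_red_mid (a point): Building plot on the grey module: a flat concrete-grey plate 80 x 90 mm with a raised red kerb 8 mm wide and 2 mm high round it. This point is the middle of the plate's upper face, 59 mm above the table; z is up. The one to point at.
- house_blue_ridge (a point): Model house with a blue roof and yellow walls, loose, 90 g: footprint over the roof 80 mm along its own x (the ridge direction) by 70 mm along y, ridge 84 mm above the table it stands on; a small chimney, 26 mm off the middle, is level with the ridge. This point is the middle of the ridge, the highest line of the house; z is up. Not to be pointed at.
- house_green_ridge (a point): Model house with a green roof and white walls, loose, 90 g: footprint over the roof 80 mm along its own x (the ridge direction) by 70 mm along y, ridge 84 mm above the table it stands on; a small chimney, 26 mm off the middle, is level with the ridge. This point is the middle of the ridge, the highest line of the house; z is up. Not to be pointed at.
- plot_blue_mid (a point): Building plot on the grey module: a flat concrete-grey plate 80 x 90 mm with a raised blue kerb 8 mm wide and 2 mm high round it. This point is the middle of the plate's upper face, 59 mm above the table; z is up. Not to be pointed at.
- plot_green_mid (a point): Building plot on the grey module: a flat concrete-grey plate 80 x 90 mm with a raised green kerb 8 mm wide and 2 mm high round it. This point is the middle of the plate's upper face, 59 mm above the table; z is up. Not to be pointed at.
- module: Grey landscape module, fixed, 200 (x) x 540 (y) x 55 mm high, carrying the three plots in a row along its y about 150 mm apart, and a track along its far (+x) side. Origin at the centre of its underside, on the table.
- wagon: Yellow goods wagon with a grey roof on the track at the far side of the module, loose, 30 x 109 mm, its roof 94 mm above the table. Origin at the centre of its underside.
- tree0: Dark green model fir, loose, 34 mm wide, its top 161 mm above the table; stands on the -y end of the module. Origin at its foot.
- tree1: Bright green model fir, loose, 34 mm wide, its top 161 mm above the table; stands on the +y end of the module. Origin at its foot.
- pliers: Pliers with orange handles lying flat on the table, about 170 mm long along own x, 17 mm high. Origin on the table below the pivot.
- tub: Empty white plastic cup, 100 mm across, 60 mm high. Origin at the centre of its underside.
- glue_gun: Blue hot-glue gun lying on its side, 30 mm high, 220 mm long along own x with its nozzle at +x, the grip 120 mm out to -y. Origin under its barrel, on the table.

How it is judged:
On the way, in this order (a step that is already met when the one before it is completed fails the run):
1. the fingers point at the roof of the red-roofed house from close above, for 1.5 s (horizontal distance between the grasp point and house_red_ridge below 0.03 m and z of the grasp point in the frame of house_red_ridge between 0.015 and 0.085 m), for 1.5 s.
2. the fingers point at the red-edged plot from close above, for 1.5 s (horizontal distance between the grasp point and plot_red_mid below 0.03 m and z of the grasp point in the frame of plot_red_mid between 0.015 and 0.085 m), for 1.5 s.
At the end, for the whole second after the job is handed in: The grasp point is within 30 mm, measured level, of the middle of the red-edged plot and 15 to 85 mm above it (fingertips up to about 65 mm above), nothing is touched, and every loose thing stays within 6 mm of where it started (all of step 2 and distance of each of house_red_ridge, house_blue_ridge, house_green_ridge, tree0, tree1, wagon, pliers, tub, glue_gun from where it was at the start of the episode below 0.006 m).
It fails at once if the robot touches something (contact force between any of the fingers, the arm and anything else above 0.3 N).
It fails at once if a loose thing is moved, lifted or carried (distance of any of house_red_ridge, house_blue_ridge, house_green_ridge, tree0, tree1, wagon, pliers, tub, glue_gun from where it was at the start of the episode above 0.006 m).
It fails at once if the fingers go close over a wrong house or a wrong plot ((horizontal distance between the grasp point and house_blue_ridge below 0.03 m and z of the grasp point in the frame of house_blue_ridge between 0.015 and 0.085 m) or (horizontal distance between the grasp point and house_green_ridge below 0.03 m and z of the grasp point in the frame of house_green_ridge between 0.015 and 0.085 m) or (horizontal distance between the grasp point and plot_blue_mid below 0.03 m and z of the grasp point in the frame of plot_blue_mid between 0.015 and 0.085 m) or (horizontal distance between the grasp point and plot_green_mid below 0.03 m and z of the grasp point in the frame of plot_green_mid between 0.015 and 0.085 m)).
It also fails if it takes over 42 s, if anything falls off the work surface, if the arm or the gripper's body presses on something with over 40 N, if the wrist force passes 120 N, or if a joint passes its speed limit or range.

ROBOT

A 6-joint arm with a two-finger parallel gripper is mounted at the origin on the work surface. World frame = base frame: x ahead of the robot, y to its left, z up, the work surface at z = 0. Lengths are in m, angles in rad, forces in N, time in s.
With the tool pointing down it reaches from about 0.35 to 0.775 m from the base axis. Payload 7.3 kg.
Tool frame: the origin (TCP) lies midway between the tips of the shut fingers; the grasp point (between the pads) lies 19 mm behind it; z points along the fingers, y is the direction in which the jaws open and shut (so a half turn about z gives the same grasp; the last joint's range is limited). The gripper opens to 92 mm and grips with 3 to 60 N. Pads are 19 mm wide; open, the fingers measure 130 mm over their backs; the gripper's body (75 mm by 190 mm) begins 47 mm behind the grasp point.
Start: joints at [-1.273, 0.342, 1.524, -0, 1.275, -0.146], TCP at [0.225, -0.474, 0.227] pointing down, gripper open.
Joint ranges: [-2.53, 2.53], [-0.77, 2.02], [0.04, 2.7], [-1, 4.14], [0.28, 2.66], [-3.11, 3.11]. Speed limits (rad/s): [2.57, 2.57, 3.14, 3.14, 3.14, 3.14].

INTERFACE

Orientations are given as [roll, pitch, yaw] about the fixed x, y, z axes, in that order (R = Rz(yaw) Ry(pitch) Rx(roll)).
In Python, from cell import robot gives the robot as it stands.
- The arm moves only by the shell command python3 -m crank 'ROWS' [FORCE]. ROWS is a JSON object of lists of equal length, an entry for each row: "claw": the opening, from 0 (shut) to 1 (fully open); "delta_pos": the shift along the tool's x, y, z in units of 25 mm (1.0 is 25 mm), a list of three; "roll": the turn about the tool's z in units of 6 degrees (1.0 is 6 degrees). In form: {"claw": [claw, ...], "delta_pos": [[dx, dy, dz], ...], "roll": [roll, ...]}. A call has exactly 8 rows; each row is the pose to reach, as a shift and turn from the pose commanded when the call began, along the tool's axes at that moment; what a row does not reach only later rows make up. A row lasts 1/12 s, in which the tool goes at most 41.7 mm and 7.16 degrees, less where a joint would pass 70% of its speed; a pose out of reach is approached as far as the arm can. A call with a gripper value outside its range is refused whole. The fingers move at their own pace and stop on an object; FORCE is the grip in N (left out, the last holds). Time passes only in rows, so rows that repeat a pose let the fingers close, or fill a call up. It gives the time, the measured TCP pose, the force and the opening at its end, in the units of the state.
- robot.observe(): the state, without advancing time (a new reading comes with each control period).
- robot.read_camera(name): name is "scene" or "top" or "wrist"; returns a dict with "color" (480x640x3 uint8, blue, green, red), "fx", "fy", "cx", "cy" (pixels), "rvec" (rotation vector, rad) and "tvec" (3), from world to camera coordinates, as OpenCV has them; the wrist camera has in their place "hand_eye" (4x4, takes a point from camera to tool coordinates, whose origin is the TCP and whose axes are the flange's). Camera axes: x right, y down, z forward; pixel columns grow to the right and rows downward; lengths in m; the calibration is good to about 2 mm. The wrist camera is an equidistant fisheye: a pixel r from the principal point sees the ray r / f radians off the axis. A picture is of the moment at which its call begins: read the wrist's pose just before it. There is no depth.
- robot.hand_in(): hands the job in, once; it reports no verdict.
The state is a dict: "time": time; "qpos": joint angles; "qvel": joint speeds; "joint_efforts": joint torques, N m; "tool_pos": TCP position; "tool_rot": TCP orientation; "contact_force": force on the tool from outside, world axes, zero at the start; "torque": the same for the moment, N m; "opening": finger opening in m.
Only numpy, scipy, OpenCV 4.12 (cv2) and the standard library are available. Lean on these libraries where they do the work, as an engineer would, in place of code of your own. Each camera call takes 0.05 s, during which the arm holds its last target.

## Working session

There is one attempt and no reset: what is moved stays moved. The work goes in short steps, Python scripts to look and compute and a shell command to move; the robot and the scene stay as the last step left them, time stands still between calls to the robot, and variables do not carry over. Pictures are saved under pics/ and viewed, and the job is handed in when it is done.

```bash
ls; mkdir -p pics; python3 - <<'E'
from cell import robot
import cv2
print(robot.observe())
for n in ("scene","top","wrist"):
    c=robot.read_camera(n); cv2.imwrite(f"pics/{n}0.png",c["color"])
    print(n,{k:v for k,v in c.items() if k!="color"})
E
```

```text
pics
{'time': 0.0, 'qpos': array([-1.27297542e+00,  3.42723866e-01,  1.52498105e+00, -1.55519067e-05,
        1.27541051e+00, -1.45987646e-01]), 'qvel': array([ 1.75384578e-04,  4.41468338e-04,  1.46163723e-03,  1.15505460e-04,
       -9.64791952e-05, -5.81016460e-04]), 'joint_efforts': array([-8.55246071e-04, -4.31249285e+01, -2.44217134e+01,  7.16789486e-02,
        5.60505164e-02, -1.33373201e-04]), 'tool_pos': array([ 0.22533008, -0.47374743,  0.22605693]), 'tool_rot': array([-3.14008392e+00, -2.06803212e-04,  4.43812931e-01]), 'contact_force': array([-0.13290007, -0.67356096,  0.82567925]), 'torque': array([-0.0280062 ,  0.01842341,  0.02179266]), 'opening': 0.09164358691874858}
scene {'fx': 433.9616187713945, 'fy': 433.9616187713945, 'cx': 319.7343455110743, 'cy': 233.46994687002848, 'rvec': array([ 1.66808891,  1.62154377, -0.82251303]), 'tvec': array([ 1.02846197e-03, -2.44907871e-01,  1.52899896e+00])}
top {'fx': 438.059069743437, 'fy': 438.059069743437, 'cx': 320.09632228974044, 'cy': 231.26537977310673, 'rvec': array([ 2.16803523, -2.19464801,  0.06585698]), 'tvec': array([-0.00988417,  0.54341121,  1.12597178])}
wrist {'fx': 371.64829954431775, 'fy': 371.64829954431775, 'cx': 325.2029456646178, 'cy': 235.82358048922748, 'hand_eye': array([[ 1.76720848e-05, -9.63578525e-01, -2.67425551e-01,
         7.11447978e-02],
       [ 9.99998939e-01,  4.06502471e-04, -1.39861350e-03,
         7.11679689e-04],
       [ 1.45638308e-03, -2.67425243e-01,  9.63577510e-01,
        -1.57808258e-01],
       [ 0.00000000e+00,  0.00000000e+00,  0.00000000e+00,
         1.00000000e+00]])}
```

View pics/scene0.png

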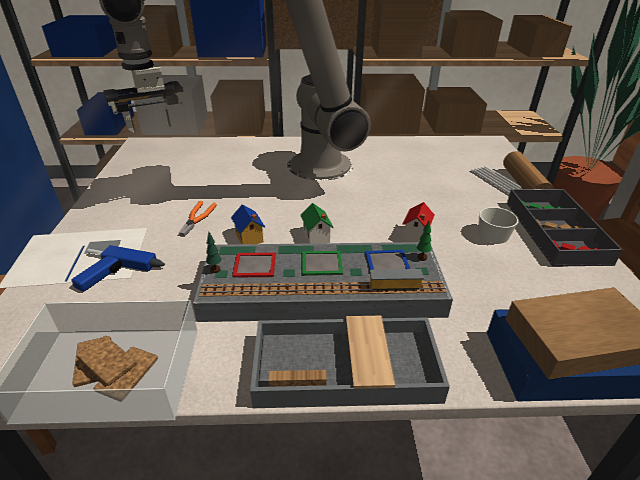

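View pics/top0.png

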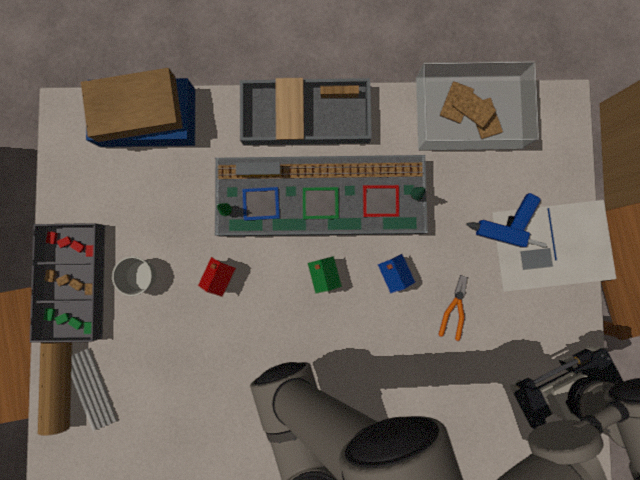

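View pics/wrist0.png

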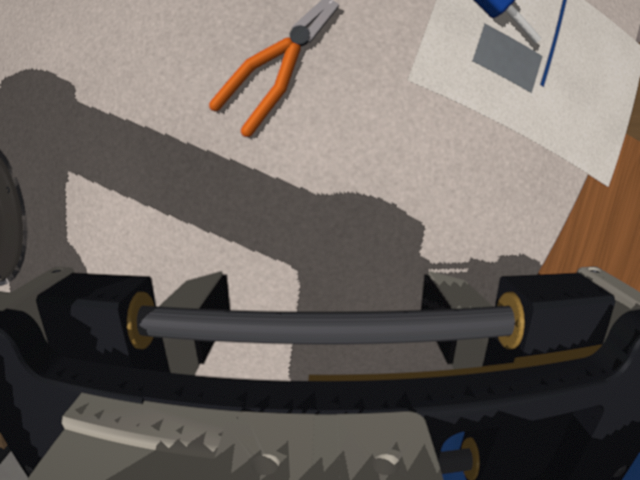

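The top view shows the red house at about (217,276) and the red plot at (381,201). In the scene view they are at about (420,215) and (254,264). I'll crop both views and make masks.

```bash
cat > h.py <<'E'
import cv2,numpy as np
from cell import robot
def cam(n):
    c=robot.read_camera(n); K=np.array([[c["fx"],0,c["cx"]],[0,c["fy"],c["cy"]],[0,0,1]])
    R=cv2.Rodrigues(c["rvec"])[0]; return c["color"],K,R,np.array(c["tvec"]).reshape(3)
def plane(p,C,z):
    _,K,R,t=C; o=-R.T@t; d=R.T@np.linalg.inv(K)@np.array([p[0],p[1],1.]); return o+d*(z-o[2])/d[2]
def tri(p,C,q,D):
    os=[];ds=[]
    for u,X in((p,C),(q,D)):
        _,K,R,t=X; os.append(-R.T@t); d=R.T@np.linalg.inv(K)@np.array([u[0],u[1],1.]); ds.append(d/np.linalg.norm(d))
    s=np.linalg.lstsq(np.array([ds[0],-ds[1]]).T,os[1]-os[0],rcond=None)[0]
    a=os[0]+s[0]*ds[0]; b=os[1]+s[1]*ds[1]; return (a+b)/2,np.linalg.norm(a-b)
def proj(P,C):
    _,K,R,t=C; v=K@(R@np.array(P)+t); return v[:2]/v[2]
def redmask(im):
    h=cv2.cvtColor(im,cv2.COLOR_BGR2HSV)
    return cv2.inRange(h,(0,150,60),(6,255,255))|cv2.inRange(h,(174,150,60),(180,255,255))
E
python3 - <<'E'
from h import *
T=cam("top");S=cam("scene")
for n,C in(("top",T),("scene",S)):
    m=redmask(C[0]); cs,_=cv2.findContours(m,cv2.RETR_EXTERNAL,cv2.CHAIN_APPROX_NONE)
    for c in cs:
        if cv2.contourArea(c)>60: print(n,cv2.boundingRect(c),cv2.contourArea(c),cv2.minAreaRect(c))
a=[cv2.resize(T[0][250:305,190:245],None,fx=7,fy=7,interpolation=cv2.INTER_NEAREST),cv2.resize(S[0][195:250,395:450],None,fx=7,fy=7,interpolation=cv2.INTER_NEAREST)]
cv2.imwrite("pics/crop1.png",np.hstack(a))
E
```

```text
top (199, 257, 36, 39) 784.0 ((216.00685119628906, 277.1849365234375), (26.648910522460938, 32.607669830322266), 24.443954467773438)
top (56, 237, 28, 15) 169.0 ((69.68360900878906, 243.21966552734375), (27.656497955322266, 11.337447166442871), 13.240518569946289)
top (46, 231, 10, 13) 68.0 ((50.73529052734375, 237.05885314941406), (7.761139392852783, 11.884245872497559), 14.03624439239502)
top (363, 185, 36, 32) 1063.0 ((380.5, 200.5), (31.0, 35.0), 90.0)
scene (233, 253, 43, 24) 866.5 ((254.0, 264.5), (23.0, 42.0), 90.0)
scene (403, 202, 32, 25) 350.5 ((420.2000732421875, 216.1000213623047), (24.59674835205078, 27.72724151611328), 26.56505012512207)
```

View pics/crop1.png

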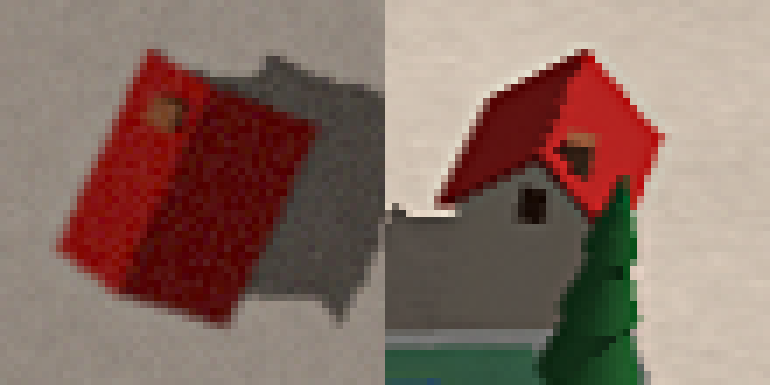

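```bash
python3 - <<'E'
from h import *
T=cam("top");S=cam("scene")
a,ea=tri((220.3,260.3),T,(417.1,217.4),S); b,eb=tri((207.1,291.7),T,(423.6,202.1),S)
print("ridge",a,ea,b,eb,"len",np.linalg.norm(a-b),"mid",(a+b)/2)
print("ridge mid by plane .084",plane((213.7,276),T,.084))
c,e=tri((380.5+.2,200.5),T,(254,264.5),S);print("plot tri (centres approx)",c,e)
for n,C in(("T",T),("S",S)):
    m=redmask(C[0]); cs,_=cv2.findContours(m,cv2.RETR_EXTERNAL,cv2.CHAIN_APPROX_NONE)
    x0=[k for k in cs if (C is T and 363==cv2.boundingRect(k)[0]) or (C is S and 233==cv2.boundingRect(k)[0])][0]
    h=cv2.convexHull(x0); q=cv2.approxPolyN(h,4,ensure_convex=True).reshape(-1,2); print(n,q.tolist())
    P=np.array([plane(u,C,.061) for u in q]);print(P[:,:2].round(3).tolist(),P.mean(0))
# trees, wrong things
h=lambda im:cv2.cvtColor(im,cv2.COLOR_BGR2HSV)
for nm,p,z in(("blue h",(396,273),.084),("green h",(323,275),.084),("green plot",(321,203),.059),("blue plot",(261,204),.059),("tree0",(419,193),.161),("tree1",(224,210),.161),("wagon",(258,168),.094),("mod corners",(217,156),.055),("mod",(427,235),.055),("tub",(133,276),.06)):
    print(nm,plane(p,T,z).round(3))
E
```

```text
ridge [0.47035693 0.23020605 0.08314714] 0.0017650357016401096 [0.39400649 0.26371198 0.08136453] 0.003594165451497004 len 0.08339792999644019 mid [0.43218171 0.24695901 0.08225583]
ridge mid by plane .084 [0.43198416 0.2451755  0.084     ]
plot tri (centres approx) [ 0.61687182 -0.17161231  0.05685522] 0.0003359484954650396
T [[398, 185], [398, 216], [363, 216], [363, 185]]
[[0.655, -0.215], [0.576, -0.214], [0.578, -0.125], [0.656, -0.127]] [ 0.61639024 -0.1703801   0.061     ]
S [[275, 253], [273, 276], [232, 276], [237, 253]]
[[0.581, -0.126], [0.662, -0.126], [0.66, -0.216], [0.579, -0.215]] [ 0.62049725 -0.17040219  0.061     ]
blue h [ 0.434 -0.201  0.084]
green h [ 0.431 -0.023  0.084]
green plot [ 0.612 -0.02   0.059]
blue plot [0.612 0.132 0.059]
tree0 [ 0.619 -0.246  0.161]
tree1 [0.585 0.203 0.161]
wagon [0.697 0.134 0.094]
mod corners [0.738 0.246 0.055]
mod [ 0.528 -0.286  0.055]
tub [0.434 0.454 0.06 ]
```

Measured points:

| Point | x (m) | y (m) | z (m) | Check |
|---|---|---|---|---|
| Ridge middle | 0.432 | 0.246 | 0.083 | ridge length 83 mm against 80 mm |
| Plot middle | 0.617 | -0.171 | 0.058 | size 79x89 mm against 80x90 mm |

Both heights agree with the text. I'll travel at TCP z 0.227 with the fingers shut, turning the jaws along world x so they stay clear of tree0.

```bash
python3 -m crank '{"claw":[0,0,0,0,0,0,0,0],"delta_pos":[[1,-0.4,0],[2.5,-1,0],[4,-1.6,0],[5.5,-2.2,0],[7,-2.8,0],[8.5,-3.4,0],[10,-4,0],[11,-4.5,0]],"roll":[-0.5,-1.5,-2.5,-3.5,-4.5,-5.5,-6.5,-7]}'
```

```text
time: 1.02
tool_pos: [0.4274, -0.252, 0.2269]
tool_rot: [3.141, -0.001, 1.184]
contact_force: [-0.3, -0.2, -0.3]
opening: 0.0429
```

```bash
python3 -m crank '{"claw":[0,0,0,0,0,0,0,0],"delta_pos":[[0.9,-0.35,0],[2.1,-0.8,0],[3.4,-1.3,0],[4.7,-1.8,0],[6,-2.3,0],[7.3,-2.8,0],[8.5,-3.3,0],[9.3,-3.65,0]],"roll":[-0.5,-1,-1.5,-2,-2.5,-3,-3.5,-3.75]}'
```

```text
time: 1.68
tool_pos: [0.43, -0.0022, 0.2269]
tool_rot: [3.141, -0.001, 1.573]
contact_force: [-0.2, -0.6, 0.2]
opening: 0.0004
```

```bash
python3 -m crank '{"claw":[0,0,0,0,0,0,0,0],"delta_pos":[[0.9,0,0],[2.3,0,0],[3.7,0,0],[5.1,0,0],[6.5,0,0],[7.9,0,0],[9.1,0.1,0],[9.9,0.1,0]],"roll":[0,0,0,0,0,0,0,0]}'; python3 - <<'E'
from h import *
o=robot.observe();print(o["tool_pos"],o["tool_rot"],o["time"])
c=robot.read_camera("wrist");cv2.imwrite("pics/w1.png",c["color"])
E
```

```text
time: 2.35
tool_pos: [0.4331, 0.2455, 0.2267]
tool_rot: [3.141, -0.001, 1.571]
contact_force: [-0.0, -1.1, -0.5]
opening: 0.0007
[0.43313665 0.24548926 0.22671714] [ 3.14105390e+00 -6.74376928e-04  1.57130581e+00] 2.35
```

View pics/w1.png

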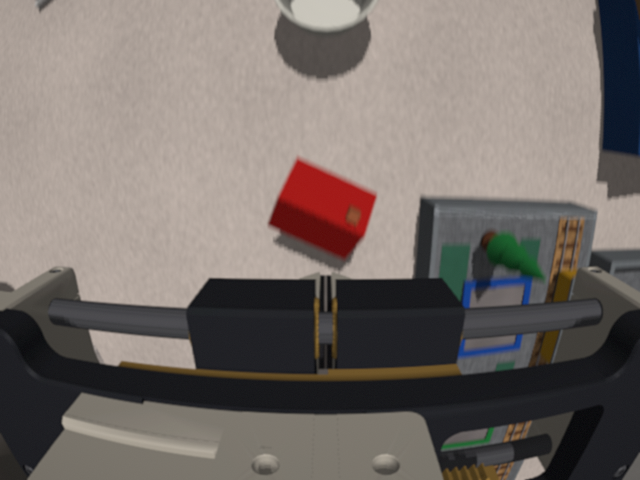

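The red house is at (323,208), just ahead of the shut fingertips at (326,280). I'll check this against the calibration.

```bash
python3 - <<'E'
from h import *
from scipy.spatial.transform import Rotation as Ro
o=robot.observe();c=robot.read_camera("wrist");H=c["hand_eye"]
R=Ro.from_euler("xyz",o["tool_rot"]).as_matrix();
def wp(P):
    q=H[:3,:3].T@(R.T@(np.array(P)-o["tool_pos"])-H[:3,3]); r=np.hypot(q[0],q[1]); th=np.arctan2(r,q[2]); return [c["cx"]+c["fx"]*th*q[0]/r,c["cy"]+c["fy"]*th*q[1]/r]
im=cv2.resize(c["color"][140:280,250:400],None,fx=4,fy=4)
for P in((.470,.230,.083),(.394,.262,.083),(.432,.246,.083)):
    u=wp(P);print(u);cv2.circle(im,(int((u[0]-250)*4),int((u[1]-140)*4)),4,(255,255,0),1)
cv2.imwrite("pics/w1c.png",im)
E
```

```text
[np.float64(369.372890828523), np.float64(242.30385233564397)]
[np.float64(278.8150257240259), np.float64(205.04689003946032)]
[np.float64(324.6397404295909), np.float64(223.83182154662825)]
```

View pics/w1c.png

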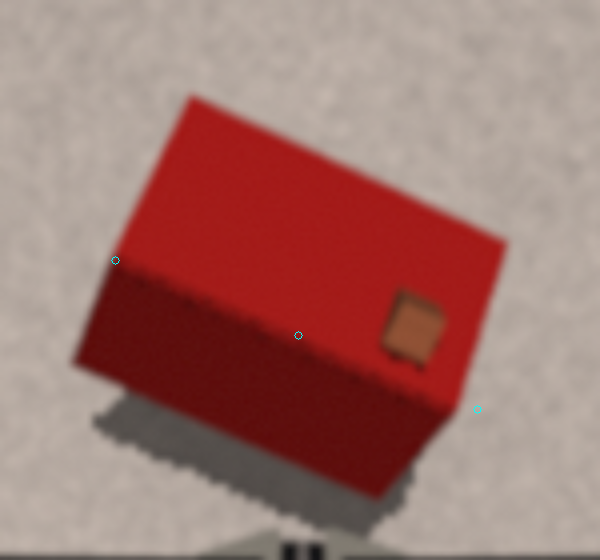

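The projected ridge lies on the imaged ridge to within about 2 mm. I'll descend 100 mm, which leaves the tips about 43 mm above the ridge, then hold.

```bash
python3 -m crank '{"claw":[0,0,0,0,0,0,0,0],"delta_pos":[[0,0,0.4],[0,0,1],[0,0,1.6],[0,0,2.2],[0,0,2.8],[0,0,3.4],[0,0,3.8],[0,0,4]],"roll":[0,0,0,0,0,0,0,0]}'
for i in 1; do python3 -m crank '{"claw":[0,0,0,0,0,0,0,0],"delta_pos":[[0,0,0],[0,0,0],[0,0,0],[0,0,0],[0,0,0],[0,0,0],[0,0,0],[0,0,0]],"roll":[0,0,0,0,0,0,0,0]}'; done
python3 - <<'E'
from h import *
T=cam("top");S=cam("scene")
cv2.imwrite("pics/p1.png",np.hstack([cv2.resize(T[0][200:340,140:300],None,fx=2.5,fy=2.5),cv2.resize(S[0][120:260,340:500],None,fx=2.5,fy=2.5)]))
E
```

```text
time: 3.12
tool_pos: [0.4326, 0.2415, 0.1254]
tool_rot: [-3.139, 0.001, 1.569]
contact_force: [0.4, -0.4, 0.2]
opening: 0.0007
time: 3.78
tool_pos: [0.4333, 0.2428, 0.1268]
tool_rot: [3.141, 0.0, 1.57]
contact_force: [-0.0, 0.6, 0.2]
opening: 0.0003
```

View pics/p1.png

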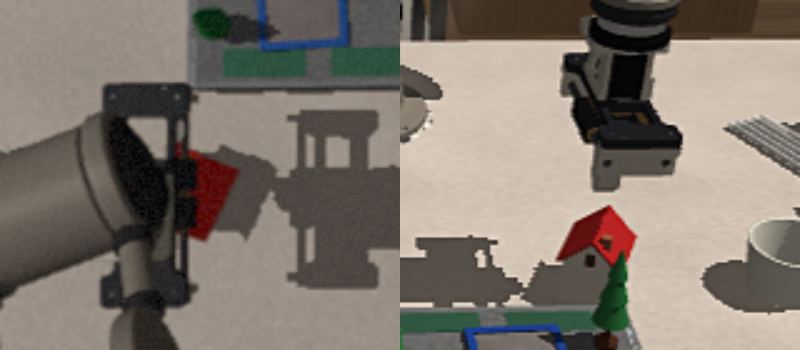

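The fingertips are shut, centred over the ridge and clear of it. I'll hold for over 2 s more.

```bash
python3 -m crank '{"claw":[0,0,0,0,0,0,0,0],"delta_pos":[[0,0,0],[0,0,0],[0,0,0],[0,0,0],[0,0,0],[0,0,0],[0,0,0],[0,0,0]],"roll":[0,0,0,0,0,0,0,0]}'
python3 -m crank '{"claw":[0,0,0,0,0,0,0,0],"delta_pos":[[0,0,0],[0,0,0],[0,0,0],[0,0,0],[0,0,0],[0,0,0],[0,0,0],[0,0,0]],"roll":[0,0,0,0,0,0,0,0]}'
python3 -m crank '{"claw":[0,0,0,0,0,0,0,0],"delta_pos":[[0,0,0],[0,0,0],[0,0,0],[0,0,0],[0,0,0],[0,0,0],[0,0,0],[0,0,0]],"roll":[0,0,0,0,0,0,0,0]}'
python3 -m crank '{"claw":[0,0,0,0,0,0,0,0],"delta_pos":[[0,0,-0.4],[0,0,-1],[0,0,-1.6],[0,0,-2.2],[0,0,-2.8],[0,0,-3.4],[0,0,-4],[0,0,-4.4]],"roll":[0,0,0,0,0,0,0,0]}'
```

```text
time: 4.55
tool_pos: [0.4333, 0.2427, 0.1267]
tool_rot: [3.142, 0.0, 1.57]
contact_force: [0.3, 0.0, 0.7]
opening: 0.001
time: 5.22
tool_pos: [0.4333, 0.2427, 0.1267]
tool_rot: [3.142, 0.0, 1.57]
contact_force: [-1.1, 0.1, -0.5]
opening: 0.0003
time: 5.88
tool_pos: [0.4333, 0.2427, 0.1267]
tool_rot: [-3.142, 0.0, 1.57]
contact_force: [-1.6, 0.4, -0.5]
opening: 0.0003
time: 6.55
tool_pos: [0.4336, 0.2429, 0.2382]
tool_rot: [3.14, -0.001, 1.57]
contact_force: [-0.9, 0.3, -0.7]
opening: 0.0007
```

```bash
python3 -m crank '{"claw":[0,0,0,0,0,0,0,0],"delta_pos":[[-0.6,0.25,0],[-1.6,0.7,0],[-2.7,1.2,0],[-3.8,1.7,0],[-4.9,2.2,0],[-6,2.7,0],[-7.2,3.2,0],[-8.4,3.7,0]],"roll":[0,0,0,0,0,0,0,0]}'
python3 -m crank '{"claw":[0,0,0,0,0,0,0,0],"delta_pos":[[-1.1,0.5,0],[-2.3,1,0],[-3.5,1.5,0],[-4.7,2.1,0],[-5.8,2.6,0],[-6.8,3.1,0],[-7.6,3.5,0],[-8.1,3.65,0]],"roll":[0,0,0,0,0,0,0,0]}'
python3 - <<'E'
from h import *
from scipy.spatial.transform import Rotation as Ro
o=robot.observe();c=robot.read_camera("wrist");H=c["hand_eye"]
R=Ro.from_euler("xyz",o["tool_rot"]).as_matrix();print(o["tool_pos"],o["tool_rot"],o["qvel"])
def wp(P):
    q=H[:3,:3].T@(R.T@(np.array(P)-o["tool_pos"])-H[:3,3]); r=np.hypot(q[0],q[1]); th=np.arctan2(r,q[2]); return [c["cx"]+c["fx"]*th*q[0]/r,c["cy"]+c["fy"]*th*q[1]/r]
im=c["color"].copy()
for a,b in((0,0),(.04,.045),(.04,-.045),(-.04,.045),(-.04,-.045)):
    u=wp((.617+a,-.1705+b,.06));cv2.circle(im,(int(u[0]),int(u[1])),3,(255,255,0),1)
cv2.imwrite("pics/w2.png",im)
E
```

```text
time: 7.22
tool_pos: [0.5259, 0.0312, 0.2367]
tool_rot: [3.141, 0.0, 1.57]
contact_force: [0.7, 0.4, -0.1]
opening: 0.0004
time: 7.88
tool_pos: [0.6172, -0.1724, 0.236]
tool_rot: [-3.141, 0.0, 1.568]
contact_force: [-0.5, 0.3, -0.6]
opening: -0.0
[ 0.61718093 -0.17240266  0.23601224] [-3.14136948e+00  3.77478292e-04  1.56783533e+00] [-0.16835165  0.13928844 -0.24030668  0.00939199  0.11605338 -0.18024913]
```

View pics/w2.png

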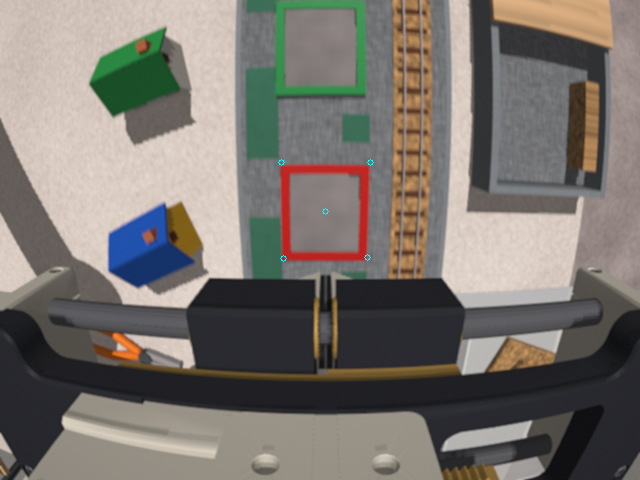

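The red kerb's projected corners match to within a few mm (the arm was still settling). The gripper body will stay above tree0's top. I'll descend 130 mm, ending with the tips about 48 mm above the plot.

```bash
python3 -m crank '{"claw":[0,0,0,0,0,0,0,0],"delta_pos":[[0,0,0.2],[0,0,0.6],[0,0,1],[0,0,1.4],[0,0,1.8],[0,0,2.2],[0,0,2.6],[0,0,2.9]],"roll":[0,0,0,0,0,0,0,0]}'
python3 -m crank '{"claw":[0,0,0,0,0,0,0,0],"delta_pos":[[0,0,0.3],[0,0,0.7],[0,0,1.1],[0,0,1.5],[0,0,1.8],[0,0,2.1],[0,0,2.2],[0,0,2.3]],"roll":[0,0,0,0,0,0,0,0]}'
python3 -m crank '{"claw":[0,0,0,0,0,0,0,0],"delta_pos":[[0,0,0],[0,0,0],[0,0,0],[0,0,0],[0,0,0],[0,0,0],[0,0,0],[0,0,0]],"roll":[0,0,0,0,0,0,0,0]}'
python3 - <<'E'
from h import *
T=cam("top");S=cam("scene")
cv2.imwrite("pics/p2.png",np.hstack([cv2.resize(T[0][130:270,320:480],None,fx=2.5,fy=2.5),cv2.resize(S[0][170:310,170:330],None,fx=2.5,fy=2.5)]))
E
```

```text
time: 8.6
tool_pos: [0.6161, -0.1696, 0.1626]
tool_rot: [-3.14, -0.0, 1.57]
contact_force: [0.5, 0.0, -1.9]
opening: 0.0004
time: 9.27
tool_pos: [0.6165, -0.17, 0.1062]
tool_rot: [-3.141, -0.0, 1.569]
contact_force: [-0.7, 0.2, 0.8]
opening: 0.0001
time: 9.93
tool_pos: [0.6166, -0.17, 0.1068]
tool_rot: [3.141, 0.0, 1.57]
contact_force: [0.9, -0.2, 0.1]
opening: 0.0002
```

View pics/p2.png

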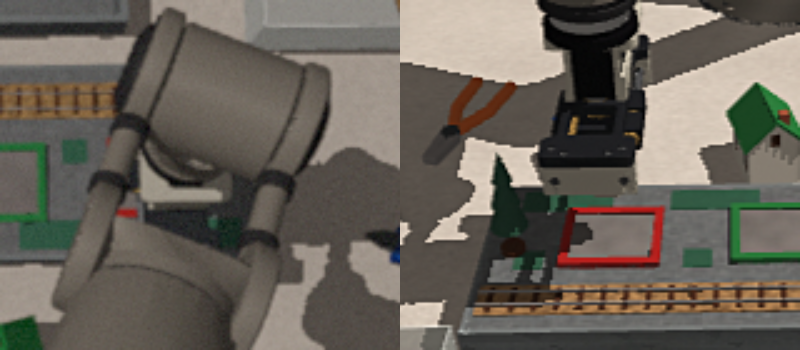

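The tree is upright and clear of the gripper, and the shut fingers are above the red plot. I'll hold, check the fingertip projection and whether the tree has moved, and then hand in.

```bash
python3 -m crank '{"claw":[0,0,0,0,0,0,0,0],"delta_pos":[[0,0,0],[0,0,0],[0,0,0],[0,0,0],[0,0,0],[0,0,0],[0,0,0],[0,0,0]],"roll":[0,0,0,0,0,0,0,0]}'
python3 -m crank '{"claw":[0,0,0,0,0,0,0,0],"delta_pos":[[0,0,0],[0,0,0],[0,0,0],[0,0,0],[0,0,0],[0,0,0],[0,0,0],[0,0,0]],"roll":[0,0,0,0,0,0,0,0]}'
python3 -m crank '{"claw":[0,0,0,0,0,0,0,0],"delta_pos":[[0,0,0],[0,0,0],[0,0,0],[0,0,0],[0,0,0],[0,0,0],[0,0,0],[0,0,0]],"roll":[0,0,0,0,0,0,0,0]}'
python3 - <<'E'
from h import *
S=cam("scene");o=robot.observe();u=proj(o["tool_pos"],S);print("TCP pix",u,"crop",(u-[170,170])*2.5)
a=cv2.imread("pics/scene0.png");m=lambda i:cv2.inRange(cv2.cvtColor(i,cv2.COLOR_BGR2HSV),(0,150,60),(6,255,255))
for n,(x,y,w,h) in dict(redhouse=(395,195,60,60),tub=(470,200,55,50),wagon=(365,270,60,25),gluegun=(65,240,100,55)).items():
    print(n,cv2.absdiff(a,S[0])[y:y+h,x:x+w].mean().round(2))
E
```

```text
time: 10.7
tool_pos: [0.6165, -0.17, 0.1068]
tool_rot: [3.142, 0.0, 1.57]
contact_force: [0.0, -0.3, -0.3]
opening: 0.0005
time: 11.37
tool_pos: [0.6165, -0.17, 0.1067]
tool_rot: [3.142, 0.0, 1.57]
contact_force: [-0.7, 0.3, -0.9]
opening: 0.0005
time: 12.03
tool_pos: [0.6166, -0.17, 0.1067]
tool_rot: [3.142, 0.0, 1.57]
contact_force: [0.1, -0.1, -0.1]
opening: 0.0005
TCP pix [253.02923113 247.044768  ] crop [207.57307783 192.61192001]
redhouse 6.24
tub 5.77
wagon 4.37
gluegun 34.3
```

The glue-gun region differs a lot from the start picture, possibly because of the arm's shadow, so I'll look.

```bash
python3 - <<'E'
from h import *
S=cam("scene");a=cv2.imread("pics/scene0.png")
cv2.imwrite("pics/fin.png",np.vstack([cv2.resize(i[170:310,50:450],None,fx=2,fy=2) for i in(a,S[0])]))
E
```

```text
(no output)
```

View pics/fin.png

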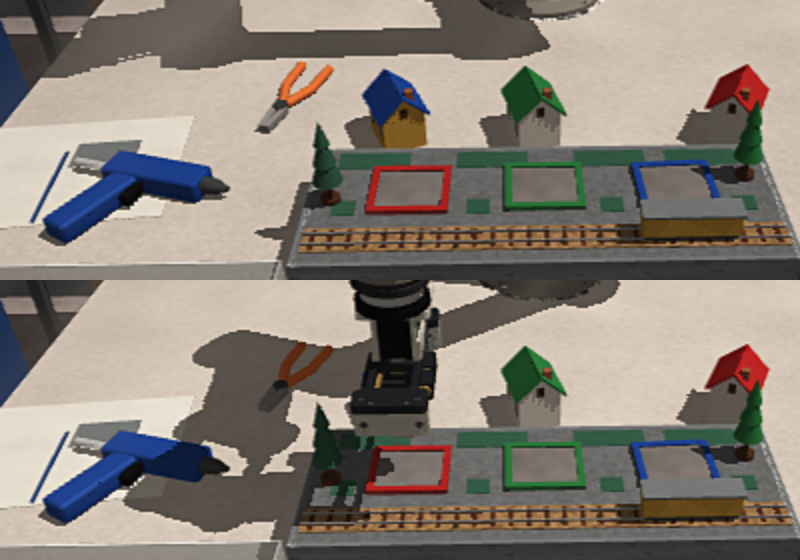

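The difference is only shadow; every visible object is where it started.

```bash
python3 -c "
from cell import robot
print(robot.hand_in()); o=robot.observe(); print(o['time'],o['tool_pos'])"
```

```text
the job is handed in; nothing more can be done
None
the job is handed in; nothing more can be done
```

I pointed the shut fingers at the red roof and then at the red-edged plot. I handed in while still pointing at the plot, at about 12 s of the 42 s allowed; the hand-in gives no verdict.

- **Red roof:** I held for about 2.8 s with the TCP at (0.433, 0.243, 0.127). The measured ridge middle is (0.432, 0.246, 0.083), so the fingertips were about 44 mm above it and about 3 mm off level.
- **Red plot:** I held for about 2.8 s up to the hand-in, with the TCP at (0.617, -0.170, 0.107). The measured plot middle is (0.617, -0.171, 0.058), so the fingertips were about 48 mm above it and within 2 mm level.

**Checks:** Ridge and plot heights from two views agreed with the text to about 2 mm. At the plot, the wrist view lagged by a few millimetres because the arm was still settling.

The force readings stayed at noise level, mostly under 1 N with single readings up to 1.9 N in free air. That noise is above the 0.3 N limit, so they cannot confirm by themselves that nothing was touched. The final scene picture shows no visible object moved. The large difference around the glue gun was only the arm's shadow. The blue house was hidden behind the gripper in that picture, so I could not check it there.

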